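Put the pellet die body away in its chest

TASK

The pellet die body standing on the steel tray belongs in its closed chest. Raise the chest's lid until the folding brace goes over centre and locks, so that the lid stands by itself, and set the die body upright on the floor of the empty left bay. Then lift the brace's knee back through straight, fold it to the front and let the lid down gently, without dropping it, until the chest is fully shut; leave everything else where it stands.

Things in the scene. Friction and masses are not known exactly. Their poses are not given: they have to be found in the camera images.
- lid_handle (a point): Middle of the bar handle on the lid's front: dark steel, 11 mm thick, 100 mm long, parallel to the hinge, held 35 mm in front of the lid by posts 85 mm apart. It runs on a circle of 225 mm about the hinge line. The chest is a fixed grey sheet-metal case, 190 mm deep, 260 mm wide; lower half 70 mm high, hooded lid 28 mm. The point's axes turn with the lid; shut, they are the chest's.
- lid_hinge (a point): Middle of the lid's hinge line, along the top of the chest's back wall, 70 mm above the worktop. Fixed to the chest; axes: x to the chest's back, y to its left along the hinge, z up. With the lid shut, lid_handle lies at (-225, 0, 12) mm in this frame; opening carries it up and back.
- lid (a joint): Opening angle of the lid (about 0.4 kg): 0 shut, 1.38 with the brace straight (a firm stop), 1.33 resting on the locked brace. Let go below about 1 rad it falls shut; closing faster than 4 rad/s counts as dropping it (a fall from a hand's breadth at the handle does that).
- knee_grip (a point): Middle of the black round grip at the brace's knee, 14 mm thick, 34 mm long, pointing straight out of the chest's right side from 10 to 44 mm off it. The brace is two flat steel links, each 75 mm, from its foot on the right wall to the lid's side. The grip turns freely in the fingers. Reach it with the tool leaning out to the right, away from the lid that comes down beside it.
- brace_foot (a point): Axis of the brace's foot, 20 mm above the worktop, straight below the middle line of the knee grip (27 mm off the chest's right side). Axes: x to the chest's back, y to its left, z up. The knee grip runs on a circle of 75 mm about it: at (53, 0, 53) mm from it when locked, (44, 0, 61) straight, (0, 0, 75) with the lid at 1.0 rad, (-54, 0, 52) folded with the lid shut.
- knee (a joint): Angle of the brace's knee: 0 folded (lid shut), 2.24 straight, 2.59 over centre on its stop: locked. A light spring in the knee snaps it over centre when the lid has been raised above 1.3 rad and is let go. To unlock, carry the knee grip up and to the front along its circle, past straight: the lid first rises 0.05 rad, then comes down with the grip, faster than it towards the end.
- die_centre (a point): Centre (half-way up) of the die body, a grey steel cylinder with a bore and a black ring round it, 53 mm in diameter, 41 mm high, about 0.46 kg, standing on the floor (2 mm) of a fixed steel tray, 126 by 196 mm inside, with an 18 mm rim. z is its axis.
- bay_floor (a point): Centre of the floor of the chest's left bay, the wide empty one, lined with dark rubber, 20 mm above the worktop and 50 mm below the rim; 183 mm from front to back, 148 mm from side to side. Axes as the chest: x to its back, y to its left. The other two parts of the die stand in the narrow right bay.
- mortar: Ceramic mortar, 98 mm across, 45 mm high; a bystander. Origin under its centre.
- petri_dish: Glass petri dish, 91 mm across, 16 mm high; a bystander. Origin under its centre.
Not all that is in view belongs to the job. What is shaped like the part that bears die_centre but red is not meant.

How it is judged:
On the way, in this order (a step that is already met when the one before it is completed fails the run):
1. the lid stands raised on the locked brace (value of joint lid above 1.27 rad and value of joint knee above 2.5 rad), for 0.2 s.
2. the die body stands released in the left bay, the brace still locked (value of joint knee above 2.5 rad and x of die_centre in the frame of bay_floor between -0.075 and 0.075 m and y of die_centre in the frame of bay_floor between -0.06 and 0.06 m and z of die_centre in the frame of bay_floor below 0.026 m and angle between die_centre's own z axis and vertical below 0.15 rad and contact force between die_body and the fingers below 0.3 N and linear speed of die_body below 0.03 m/s), for 0.2 s.
At the end, for the whole second after the job is handed in: The lid is shut (within 0.04 rad, about 9 mm at the handle) with the brace folded, and the die body stands upright (within 0.15 rad) and still on the floor of the left bay (value of joint lid below 0.04 rad and x of die_centre in the frame of bay_floor between -0.075 and 0.075 m and y of die_centre in the frame of bay_floor between -0.06 and 0.06 m and z of die_centre in the frame of bay_floor below 0.026 m and angle between die_centre's own z axis and vertical below 0.15 rad and linear speed of die_body below 0.03 m/s); the robot touches nothing.
It fails at once if the lid is dropped (it closes faster than 4.2 rad/s) (velocity of joint lid below -4.2 rad/s).
It fails at once if the mortar is moved by more than 30 mm (distance of mortar from where it was at the start of the episode above 0.03 m).
It fails at once if the petri dish is moved by more than 30 mm (distance of petri_dish from where it was at the start of the episode above 0.03 m).
It also fails if it takes over 72 s, if anything falls off the work surface, if the arm or the gripper's body presses on something with over 40 N, if the wrist force passes 120 N, or if a joint passes its speed limit or range.

ROBOT

A 6-joint arm with a two-finger parallel gripper is mounted at the origin on a cart in front of the work surface, level with it; the furniture and walls round the work are solid. World frame = base frame: x ahead of the robot, y to its left, z up, the work surface at z = 0. Lengths are in m, angles in rad, forces in N, time in s.
With the tool pointing down it reaches from about 0.3 to 0.825 m from the base axis. Payload 5.4 kg.
Tool frame: the origin (TCP) lies midway between the tips of the shut fingers; the grasp point (between the pads) lies 19 mm behind it; z points along the fingers, y is the line along which they close (so a half turn about z gives the same grasp; the last joint's range is limited). The gripper opens to 92 mm and grips with 3 to 60 N. Pads are 20 mm wide; open, the fingers measure 128 mm over their backs; the gripper's body (75 mm by 189 mm) begins 69 mm behind the grasp point.
Start: joints at [0.893, 0.158, 1.597, -0, 1.386, -0.21], TCP at [0.259, 0.513, 0.215] pointing down, gripper open.
Joint ranges: [-2.91, 2.91], [-0.94, 2.29], [0.18, 2.7], [-1.29, 4.43], [0.17, 2.64], [-3, 3]. Speed limits (rad/s): [2.57, 2.57, 3.14, 3.14, 3.14, 3.14].

INTERFACE

Orientations are given as a unit quaternion [w, x, y, z].
In Python, from station import ctrl gives the robot as it stands.
- The arm moves only by the shell command python3 -m creep 'ROWS' [FORCE]. ROWS is JSON, a list of rows, each an object with "slide": the shift along the tool's x, y, z in mm, a list of three; "angular": the turn, a rotation vector about the tool's x, y, z in rad, a list of three; "grip": the closure, from 0 (fully open) to 1 (shut). A call has 1 to 20 rows; each row shifts and turns the commanded pose from where the row before left it, along the tool's axes as they then stand; what a row does not reach is not made up. A row lasts 1/8 s, in which the tool goes at most 62.5 mm and 10.7 degrees, less where a joint would pass 70% of its speed; a pose out of reach is approached as far as the arm can. A call with a gripper value outside its range is refused whole. The fingers move at their own pace and stop on an object; FORCE is the grip in N (left out, the last holds). Time passes only in rows, so rows that do not move let the fingers close. It gives the time, the measured TCP pose, the force, the opening and the grip force at its end, in the units of the state.
- ctrl.state(): the state, without advancing time (a new reading comes with each control period).
- ctrl.grab_frame(name): name is "side" or "top" or "wrist"; returns the picture (400x640x3 uint8, red, green, blue); there is no depth.
- ctrl.camera_params(name): a dict with "intrinsics" (3x3 intrinsics, pixels), "pose" (4x4, takes a point from camera to world coordinates). Camera axes: x right, y down, z forward; pixel columns grow to the right and rows downward; lengths in m; the calibration is good to about 2 mm. A picture is of the moment at which its call begins: read the wrist's pose just before it. camera_params takes no time and is no camera call; for the wrist camera it gives the pose at the moment of the call.
- ctrl.job_done(): hands the job in; it is judged then, once.
Trained networks look in the newest picture that a camera, given by its name, has taken for a name from the list of things; names that differ only in an ending like _2 or _b are one class to them, and where a whole thing is asked for, a point or a joint stands for the part that bears it (a point fixed in the world has none). Each returns a list of dicts, best first, with "score" (0 to 1); they miss things now and then, are a little off and sometimes report something else, mostly with a low value. They report only what shows in the picture. A call takes as long as a camera call. They do not tell look-alikes from the thing itself.
- ctrl.look_for(camera, target): "bbox" ([left, top, right, bottom] in pixels, round what is visible of it).
- ctrl.masks_of(camera, target): "mask" (400x640 bool, what is visible of it) and "bbox" ([left, top, right, bottom] in pixels, round what is visible of it).
The state is a dict: "clock": time; "joint_pos": joint angles; "joint_velocities": joint speeds; "joint_efforts": joint torques, N m; "tool_pos": TCP position; "tool_rot": TCP orientation; "contact_force": force on the tool from outside, world axes, zero at the start; "ft_torque": the same for the moment, N m; "finger_gap": finger opening in m; "gripper_force": force on a finger pad.
Only numpy, scipy, OpenCV 4.12 (cv2) and the standard library are available. Lean on these libraries where they do the work, as an engineer would, in place of code of your own. Each camera call takes 0.05 s, during which the arm holds its last target. There are 200 camera calls.

## Working session

There is one attempt and no reset: what is moved stays moved. The work goes in short steps, Python scripts to look and compute and a shell command to move; the robot and the scene stay as the last step left them, time stands still between calls to the robot, and variables do not carry over. Pictures are saved under pics/ and viewed, at most 13 in all, crops included, and the job is handed in when it is done.

```bash
ls; mkdir -p pics
python3 - <<'E'
from station import ctrl
import cv2,numpy as np
for c in ["side","top"]:
    im=ctrl.grab_frame(c); cv2.imwrite(f"pics/{c}0.png",im[:,:,::-1])
    p=ctrl.camera_params(c); print(c,np.round(p["intrinsics"],1).tolist(),np.round(p["pose"],4).tolist())
    for t in ["lid_handle","knee_grip","die_centre","lid","mortar","petri_dish"]:
        print(t,[(np.round(d["bbox"]).tolist(),round(d["score"],2)) for d in ctrl.look_for(c,t)])
print(ctrl.state())
E
```

```text
pics
side [[390.5, 0.0, 326.3], [0.0, 390.5, 199.4], [0.0, 0.0, 1.0]] [[0.9998, -0.0069, -0.0161, 0.5751], [0.0124, -0.3715, 0.9283, -1.0234], [-0.0123, -0.9284, -0.3714, 0.5046], [0.0, 0.0, 0.0, 1.0]]
lid_handle [([294.0, 175.0, 368.0, 215.0], 0.72)]
knee_grip [([308.0, 213.0, 338.0, 232.0], 0.72), ([288.0, 176.0, 374.0, 220.0], 0.7)]
die_centre [([300.0, 272.0, 330.0, 308.0], 0.78), ([374.0, 278.0, 398.0, 309.0], 0.7), ([234.0, 267.0, 260.0, 296.0], 0.61)]
lid [([287.0, 177.0, 373.0, 220.0], 0.64)]
mortar [([316.0, 171.0, 340.0, 178.0], 0.51)]
petri_dish [([283.0, 182.0, 308.0, 198.0], 0.52)]
top [[465.3, 0.0, 323.1], [0.0, 465.3, 201.5], [0.0, 0.0, 1.0]] [[-0.0231, -0.9954, 0.0931, 0.4123], [-0.9996, 0.0213, -0.0203, 0.0385], [0.0182, -0.0936, -0.9954, 1.354], [0.0, 0.0, 0.0, 1.0]]
lid_handle [([251.0, 142.0, 357.0, 230.0], 0.65)]
knee_grip [([352.0, 202.0, 363.0, 208.0], 0.49)]
die_centre [([430.0, 135.0, 453.0, 161.0], 0.78), ([250.0, 142.0, 354.0, 232.0], 0.68), ([425.0, 241.0, 442.0, 259.0], 0.67), ([430.0, 187.0, 452.0, 208.0], 0.61)]
lid [([253.0, 142.0, 355.0, 233.0], 0.79)
[... 197 characters left out ...]
os': array([ 8.92883225e-01,  1.58366924e-01,  1.59701737e+00,  3.53080498e-05,
        1.38619321e+00, -2.10107710e-01]), 'joint_velocities': array([-0.00027258, -0.00066734, -0.00035003, -0.00030345,  0.0006604 ,
        0.00027692]), 'joint_efforts': array([ 2.13427320e-04, -3.85501385e+01, -3.22295415e+01,  7.01511861e-02,
        3.08914343e-02, -1.58336576e-05]), 'tool_pos': array([0.25928551, 0.51320195, 0.21461103]), 'tool_rot': array([-1.24178697e-05,  2.31778854e-01,  9.72768504e-01,  1.42942627e-05]), 'contact_force': array([ 0.07710236, -0.33083692,  0.24378442]), 'ft_torque': array([-0.002318  , -0.02612435, -0.01660949]), 'gripper_force': 0.0, 'finger_gap': 0.09223777956253763}
```

Run:
```python
import cv2
for n,(a,b,c,d) in {"top":(110,290,150,470),"side":(150,320,210,430)}.items():
    im=cv2.imread(f"pics/{n}0.png")[a:b,c:d]; f=2.5 if n=="top" else 3.5
    cv2.imwrite(f"pics/{n}0c.png",cv2.resize(im,None,fx=f,fy=f,interpolation=cv2.INTER_CUBIC))
```

```text
(no output)
```

View pics/top0c.png

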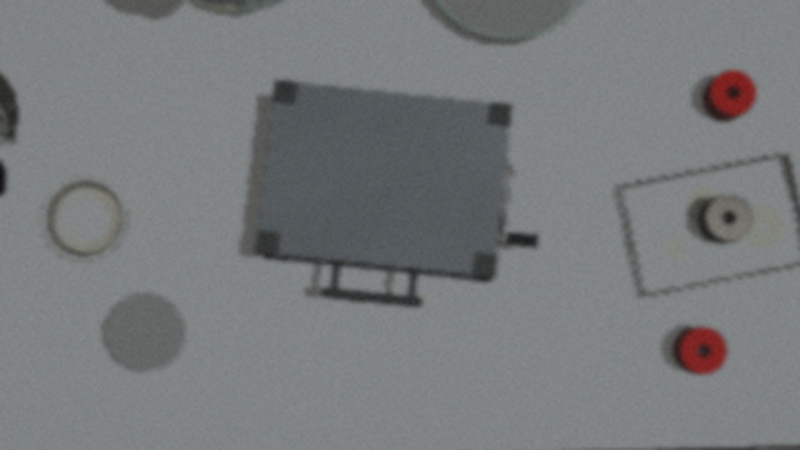

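View pics/side0c.png

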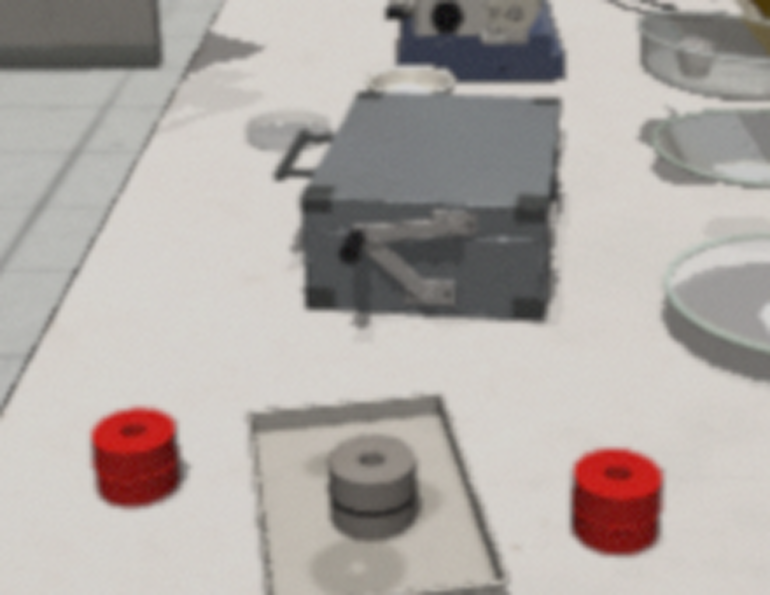

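The top view shows the chest with its front towards the robot: roof corners at about (260,142), (355,151), (348,222), (253,213), handle at about (279..318, 228..230) and knee grip at about (358,206). The grey die is at about (440,197) in the tray. The red look-alikes are at (442,148) and (430,250).

```bash
cat > h.py <<'E'
from station import ctrl
import numpy as np, cv2
from scipy.spatial.transform import Rotation as R
def ray(c,u,v,P=None):
    p=P or ctrl.camera_params(c);K=np.array(p["intrinsics"]);T=np.array(p["pose"])
    d=T[:3,:3]@np.linalg.inv(K)@[u,v,1]; return T[:3,3],d
def atz(c,u,v,z,P=None):
    o,d=ray(c,u,v,P); return o+d*(z-o[2])/d[2]
def proj(c,X,P=None):
    p=P or ctrl.camera_params(c);K=np.array(p["intrinsics"]);T=np.array(p["pose"])
    q=K@(T[:3,:3].T@(np.array(X)-T[:3,3])); return q[:2]/q[2]
def toolR():
    q=ctrl.state()["tool_rot"]; return R.from_quat([q[1],q[2],q[3],q[0]])
def delta(pos,Rt):  # slide mm and rotvec in current tool frame
    s=ctrl.state();r=toolR()
    return np.round(r.inv().apply(np.array(pos)-s["tool_pos"])*1000,1), np.round((r.inv()*Rt).as_rotvec(),3)
E
python3 - <<'E'
from h import *
f=lambda x,y:(150+x/2.5,110+y/2.5)
g=lambda x,y:(210+x/3.5,150+y/3.5)
C=[atz("top",*f(*c),.098) for c in [(275,80),(512,103),(495,280),(257,257)]]
print(np.round(C,3)); 
for i in range(4): print(np.linalg.norm(C[i]-C[(i+1)%4]).round(3))
for n,a in [("hL",(322,293)),("hR",(420,301))]: print(n,atz("top",*f(*a),.082).round(3))
print("knee tip",atz("top",*f(538,240),.072).round(3),atz("top",*f(522,240),.072).round(3))
b=np.array([430,187,452,208]); print("die",atz("top",440.9,197.5,.043).round(3), atz("side",*g(372,446),.043).round(3))
for n,p in [("tray",(615,188)),("",(785,155)),("",(640,296))]: print(n,atz("top",*f(*p),.018).round(3))
for c,z in [((187,200.5),.045),((207.5,243.5),.016)]: print(atz("top",*c,z).round(3))
y=C[0]+C[3]-C[1]-C[2]; print("yaw of chest y axis", np.arctan2(-y[0],y[1]))
E
python3 -m creep --help | head -20
```

```text
[[ 0.697  0.182  0.098]
 [ 0.666 -0.077  0.098]
 [ 0.473 -0.053  0.098]
 [ 0.503  0.203  0.098]]
0.261
0.195
0.258
0.195
hL [0.463 0.135 0.082]
hR [0.452 0.028 0.082]
knee tip [ 0.517 -0.104  0.072] [ 0.518 -0.086  0.072]
die [ 0.539 -0.324  0.043] [ 0.539 -0.315  0.043]
tray [ 0.58  -0.201  0.018]
 [ 0.615 -0.402  0.018]
 [ 0.454 -0.226  0.018]
[0.546 0.394 0.045]
[0.424 0.344 0.016]
yaw of chest y axis -0.11796759268595074invalid input: not JSON, or not a number
```

```bash
cat >> h.py <<'E'
yaw=-0.118
X=np.array([np.cos(yaw),np.sin(yaw),0]);Y=np.array([-np.sin(yaw),np.cos(yaw),0]);Z=np.array([0,0,1.])
Hg=np.array([.680,.0545,.070])
def frame(z,y):
    y=np.array(y)/np.linalg.norm(y);z=np.array(z)/np.linalg.norm(z); return R.from_matrix(np.c_[np.cross(y,z),y,z])
def plan(pos,z,y,verbose=1):
    """rotate first in place, then slide in the new frame"""
    s=ctrl.state();r=toolR()
    c=[frame(z,k*np.array(y)) for k in (1,-1)]
    for Rt in c:
        v=(r.inv()*Rt).as_rotvec(); print("rot",v.round(3),"n>=",np.ceil(np.linalg.norm(v)/.18),
          "slide before",(r.inv().apply(pos-s["tool_pos"])*1000).round(1),"slide after",(Rt.inv().apply(pos-s["tool_pos"])*1000).round(1))
def handle(b,lid,d,off=0):
    b=np.deg2rad(b); f=.0533+lid
    H=Hg+.2253*(-np.cos(f)*X+np.sin(f)*Z)
    z=np.cos(b)*X-np.sin(b)*Z
    return H+z*d, z, np.sin(b)*X+np.cos(b)*Z
E
python3 - <<'E'
from h import *
print(toolR().as_matrix().round(2))
p,z,y=handle(50,0,-.09); print(p); plan(p,z,y)
E
```

```text
[[-0.89  0.45 -0.  ]
 [ 0.45  0.89  0.  ]
 [ 0.    0.   -1.  ]]
[0.39913585 0.08779665 0.1509468 ]
rot [-0.608 -0.425  1.168] n>= 8.0 slide before [-316.7 -316.6   63.6] slide after [-406.   103.8  170.2]
rot [ 0.466 -0.667 -1.831] n>= 12.0 slide before [-316.7 -316.6   63.6] slide after [ 406.  -103.8  170.2]
```

```bash
python3 -m creep '[{"slide":[-32,-32,0],"angular":[0,0,0],"grip":0.5},{"slide":[-32,-32,0],"angular":[0,0,0],"grip":0.5},{"slide":[-32,-32,0],"angular":[0,0,0],"grip":0.76},{"slide":[-32,-32,0],"angular":[0,0,0],"grip":0.76},{"slide":[-32,-32,0],"angular":[0,0,0],"grip":0.76},{"slide":[-32,-32,0],"angular":[0,0,0],"grip":0.76},{"slide":[-32,-32,0],"angular":[0,0,0],"grip":0.76},{"slide":[-32,-32,0],"angular":[0,0,0],"grip":0.76},{"slide":[-32,-32,0],"angular":[0,0,0],"grip":0.76},{"slide":[-29,-29,0],"angular":[0,0,0],"grip":0.76},{"slide":[0,0,0],"angular":[-0.076,-0.053,0.146],"grip":0.76},{"slide":[0,0,0],"angular":[-0.076,-0.053,0.146],"grip":0.76},{"slide":[0,0,0],"angular":[-0.076,-0.053,0.146],"grip":0.76},{"slide":[0,0,0],"angular":[-0.076,-0.053,0.146],"grip":0.76},{"slide":[0,0,0],"angular":[-0.076,-0.053,0.146],"grip":0.76},{"slide":[0,0,0],"angular":[-0.076,-0.053,0.146],"grip":0.76},{"slide":[0,0,0],"angular":[-0.076,-0.053,0.146],"grip":0.76},{"slide":[0,0,0],"angular":[-0.076,-0.053,0.146],"grip":0.76},{"slide":[0,0,0],"angular":[0,0,0],"grip":0.76}]'
python3 - <<'E'
from h import *
s=ctrl.state();print(s["joint_pos"].round(2),s["tool_pos"],s["finger_gap"],s["clock"])
p,z,y=handle(50,0,-.06); plan(p,z,y)
P=ctrl.camera_params("wrist");im=ctrl.grab_frame("wrist");cv2.imwrite("pics/w1.png",im[:,:,::-1])
H=handle(50,0,0)[0]
for k in(-.05,0,.05): print(proj("wrist",H+k*Y,P).round(1))
print([(d["bbox"],d["score"]) for d in ctrl.look_for("wrist","lid_handle")])
E
```

```text
clock: 3.08
tool_pos: [0.4082, 0.093, 0.212]
tool_rot: [0.25, 0.697, 0.635, 0.219]
contact_force: [-0.1, 0.6, 0.4]
finger_gap: 0.0221
gripper_force: 0.0
[-0.02 -0.94  2.54 -0.08  0.87  0.1 ] [0.40822638 0.092969   0.21198571] 0.02212363666312014 3.075
rot [-0.021 -0.003  0.024] n>= 1.0 slide before [ -5.3 -44.4  72.3] slide after [ -6.2 -45.7  71.3]
rot [ 0.004 -0.032 -3.117] n>= 18.0 slide before [ -5.3 -44.4  72.3] slide after [ 6.2 45.7 71.3]
[276.7 247.5]
[275.9 202.8]
[275.2 153.7]
[([271.9, 66.5, 429.3, 308.6], 0.9)]
```

View pics/w1.png

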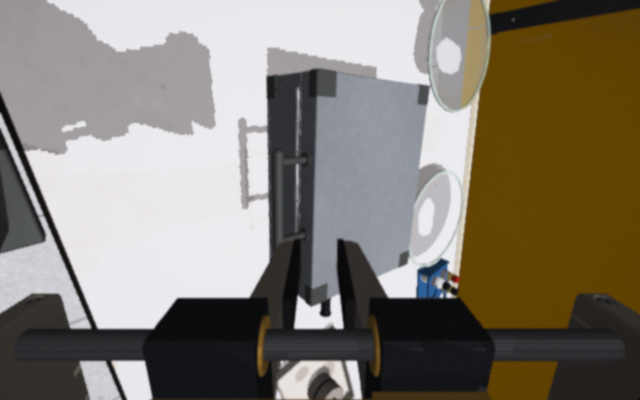

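The wrist view shows the handle bar at column 279 or so, rows 152 to 245. That is about 3 px (3 mm) from the prediction in the closing direction. I'll move in and check again from nearer.

```bash
python3 -m creep '[{"slide":[-1,-15,10],"angular":[-0.02,-0.003,0.024],"grip":0.76},{"slide":[-1,-15,20],"angular":[0,0,0],"grip":0.76},{"slide":[-2,-15,20],"angular":[0,0,0],"grip":0.76},{"slide":[-2,0,20],"angular":[0,0,0],"grip":0.76},{"slide":[0,0,0],"angular":[0,0,0],"grip":0.76},{"slide":[0,0,0],"angular":[0,0,0],"grip":0.76}]'
python3 - <<'E'
from h import *
s=ctrl.state();print(s["joint_pos"].round(2),s["tool_pos"])
p,z,y=handle(50,0,.010); plan(p,z,y)
P=ctrl.camera_params("wrist");im=ctrl.grab_frame("wrist");cv2.imwrite("pics/w2.png",im[:,:,::-1])
H=handle(50,0,0)[0]
for k in(-.05,0,.05): print(proj("wrist",H+k*Y,P).round(1))
E
```

```text
clock: 3.92
tool_pos: [0.4233, 0.0863, 0.1312]
tool_rot: [0.257, 0.704, 0.622, 0.226]
contact_force: [-0.1, -1.2, 0.1]
finger_gap: 0.022
gripper_force: 0.0
[-0.03 -0.77  2.64 -0.11  0.58  0.16] [0.42328733 0.08625953 0.13117878]
rot [ 0.     0.005 -0.004] n>= 1.0 slide before [-1.  -5.8 69.3] slide after [-1.3 -5.8 69.3]
rot [ 8.000e-03 -1.000e-03  3.137e+00] n>= 18.0 slide before [-1.  -5.8 69.3] slide after [ 1.3  5.8 69.3]
[311.1 279. ]
[310.5 223.3]
[309.7 160.2]
```

View pics/w2.png

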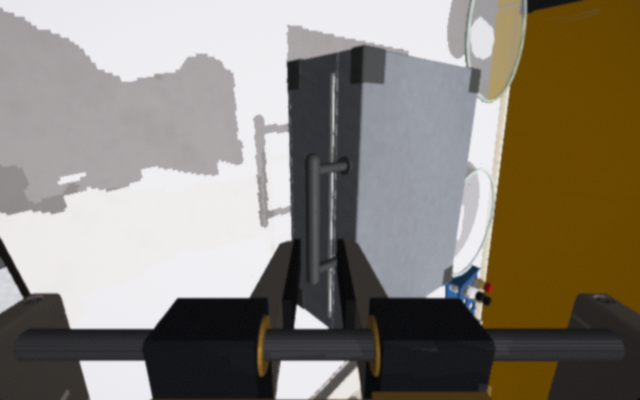

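Bar at column 313, rows 155 to 282, about 2 mm up from the prediction; correcting y to -4 and going in.

```bash
python3 -m creep '[{"slide":[0,-4,15],"angular":[0,0,0],"grip":0.76},{"slide":[0,0,18],"angular":[0,0,0],"grip":0.76},{"slide":[0,0,18],"angular":[0,0,0],"grip":0.76},{"slide":[0,0,18],"angular":[0,0,0],"grip":0.76},{"slide":[0,0,0],"angular":[0,0,0],"grip":0.76}]'
python3 - <<'E'
from h import *
s=ctrl.state();print(s["joint_pos"].round(2),s["tool_pos"])
r=toolR(); pos=s["tool_pos"]
# planned arc in tool frame, N steps: lid 0->1.38, beta 50->85
N=18
p0=handle(50,0,.010)[0]; off=pos-p0; print("off",off.round(4))
from functools import reduce
cr=r
cp=pos
for i in range(1,N+1):
    l=1.38*i/N;b=50+35*i/N
    p,z,y=handle(b,l,.010); p=p+off*(1-i/N)
    Rt=frame(z,y); 
    print((cr.inv().apply(p-cp)*1000).round(1),(cr.inv()*Rt).as_rotvec().round(3)); cr,cp=Rt,p
E
```

```text
clock: 4.6
tool_pos: [0.4637, 0.0814, 0.0744]
tool_rot: [0.256, 0.704, 0.622, 0.225]
contact_force: [-0.1, -0.7, -0.1]
finger_gap: 0.022
gripper_force: 0.0
[-0.05 -0.39  2.57 -0.18  0.28  0.23] [0.46367595 0.08143228 0.07435545]
off [0.0007 0.0012 0.    ]
[ -0.1  11.9 -12.2] [ 0.032  0.005 -0.004]
[ -0.1  12.4 -11.6] [0.034 0.    0.   ]
[ -0.1  12.9 -11.1] [ 0.034 -0.     0.   ]
[ -0.1  13.4 -10.5] [ 0.034  0.    -0.   ]
[-0.1 13.8 -9.9] [ 0.034  0.    -0.   ]
[-0.1 14.2 -9.3] [ 0.034 -0.     0.   ]
[-0.1 14.6 -8.7] [0.034 0.    0.   ]
[-0.1 14.9 -8. ] [ 0.034  0.    -0.   ]
[-0.1 15.3 -7.4] [ 0.034  0.    -0.   ]
[-0.1 15.6 -6.7] [ 0.034 -0.    -0.   ]
[-0.1 15.8 -6. ] [0.034 0.    0.   ]
[-0.1 16.1 -5.3] [ 0.034 -0.    -0.   ]
[-0.1 16.3 -4.6] [0.034 0.    0.   ]
[-0.1 16.5 -3.9] [0.034 0.    0.   ]
[-0.1 16.6 -3.2] [ 0.034 -0.     0.   ]
[-0.1 16.7 -2.4] [ 0.034  0.    -0.   ]
[-0.1 16.8 -1.7] [ 0.034  0.    -0.   ]
[-0.1 16.9 -1. ] [ 0.034 -0.     0.   ]
```

```bash
python3 -m creep '[{"slide":[0,12,-12],"angular":[0.034,0,0],"grip":0.76},{"slide":[0,12.4,-11.6],"angular":[0.034,0,0],"grip":0.76},{"slide":[0,13,-11],"angular":[0.034,0,0],"grip":0.76},{"slide":[0,13.4,-10.5],"angular":[0.034,0,0],"grip":0.76},{"slide":[0,13.8,-10],"angular":[0.034,0,0],"grip":0.76},{"slide":[0,14.2,-9.3],"angular":[0.034,0,0],"grip":0.76},{"slide":[0,14.6,-8.7],"angular":[0.034,0,0],"grip":0.76},{"slide":[0,15,-8],"angular":[0.034,0,0],"grip":0.76},{"slide":[0,15.3,-7.4],"angular":[0.034,0,0],"grip":0.76},{"slide":[0,15.6,-6.7],"angular":[0.034,0,0],"grip":0.76},{"slide":[0,0,0],"angular":[0,0,0],"grip":0.76}]'
python3 - <<'E'
from h import *
s=ctrl.state();print(s["joint_pos"].round(2),s["tool_pos"], s["contact_force"].round(1))
print("want",handle(50+350/18,13.8/18,.01)[0])
E
```

```text
clock: 5.98
tool_pos: [0.5329, 0.0733, 0.2286]
tool_rot: [0.135, 0.737, 0.651, 0.119]
contact_force: [-1.1, 0.3, -0.6]
finger_gap: 0.0224
gripper_force: 0.4
[-0.08 -0.23  1.99 -0.02  1.02  0.05] [0.53288288 0.07330412 0.22856299] [-1.1  0.3 -0.6]
want [0.5308457  0.07218235 0.22535871]
```

```bash
python3 -m creep '[{"slide":[0,15.8,-6],"angular":[0.034,0,0],"grip":0.76},{"slide":[0,16.1,-5.3],"angular":[0.034,0,0],"grip":0.76},{"slide":[0,16.3,-4.6],"angular":[0.034,0,0],"grip":0.76},{"slide":[0,16.5,-3.9],"angular":[0.034,0,0],"grip":0.76},{"slide":[0,16.6,-3.2],"angular":[0.034,0,0],"grip":0.76},{"slide":[0,16.7,-2.4],"angular":[0.034,0,0],"grip":0.76},{"slide":[0,16.8,-1.7],"angular":[0.034,0,0],"grip":0.76},{"slide":[0,14,-1],"angular":[0.034,0,0],"grip":0.76},{"slide":[0,0,0],"angular":[0,0,0],"grip":0.76},{"slide":[0,0,0],"angular":[0,0,0],"grip":0.76}]'
python3 - <<'E'
from h import *
s=ctrl.state();print(s["joint_pos"].round(2),s["tool_pos"], s["contact_force"].round(1))
print("want",handle(85,1.38,.01)[0])
im=ctrl.grab_frame("side");cv2.imwrite("pics/s2.png",cv2.resize(im[60:320,210:430,::-1],None,fx=3,fy=3)[:600])
im=ctrl.grab_frame("side");cv2.imwrite("pics/s2.png",cv2.resize(im[50:250,230:440,::-1],None,fx=3,fy=3,interpolation=cv2.INTER_CUBIC))
E
```

```text
clock: 7.22
tool_pos: [0.6469, 0.0591, 0.2829]
tool_rot: [0.032, 0.749, 0.661, 0.028]
contact_force: [-0.0, 0.1, -0.6]
finger_gap: 0.0222
gripper_force: 0.2
[-0.09  0.25  1.36 -0.    1.45  0.03] [0.64692638 0.05908061 0.28291986] [-0.   0.1 -0.6]
want [0.65019983 0.05803283 0.28321173]
```

View pics/s2.png

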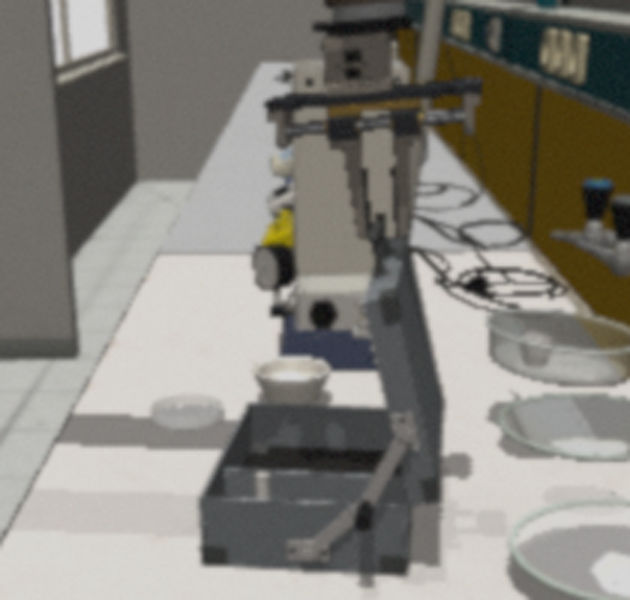

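The lid is up. The knee (362,515 in the crop) lies behind the line from the foot (305,550) to the lid pivot (405,425), so the brace looks to be over centre. I'll withdraw along the tool axis and check.

```bash
python3 -m creep '[{"slide":[0,0,-15],"angular":[0,0,0],"grip":0.72},{"slide":[0,0,-25],"angular":[0,0,0],"grip":0.72},{"slide":[0,0,-30],"angular":[0,0,0],"grip":0.6},{"slide":[0,0,-30],"angular":[0,0,0],"grip":0.3},{"slide":[0,0,0],"angular":[0,0,0],"grip":0.3}]'
python3 - <<'E'
from h import *
s=ctrl.state();print(s["joint_pos"].round(2),s["tool_pos"], s["contact_force"].round(1))
im=ctrl.grab_frame("side");cv2.imwrite("pics/s3.png",cv2.resize(im[120:250,270:440,::-1],None,fx=4,fy=4,interpolation=cv2.INTER_CUBIC))
foot=Hg-.089*X-.157*Y; foot[2]=.02
for n,v in dict(foot=(0,0,0),locked=(53,0,53),straight=(44,0,61)).items():
    u=proj("side",foot+v[0]/1e3*X+v[2]/1e3*Z); print(n,u.round(1),((u-[270,120])*4).round())
for a in (1.2,1.33,1.38):
    u=proj("side",handle(0,a,0)[0]); print(a,((u-[270,120])*4).round())
im=ctrl.grab_frame("top")
print("knee top",[(d["bbox"],round(d["score"],2)) for d in ctrl.look_for("top","knee_grip")],[proj("top",foot+.053*X+.053*Z+k*Y).round(1) for k in(-.017,.017)])
print("die",[(d["bbox"],round(d["score"],2)) for d in ctrl.look_for("top","die_centre")])
for k in [(0.,-1)]: 
  plan(np.array([.539,-.322,.2]),[0,0,-1],Y)
E
```

```text
clock: 7.95
tool_pos: [0.6406, 0.06, 0.3872]
tool_rot: [0.035, 0.749, 0.661, 0.031]
contact_force: [0.3, -0.6, -0.3]
finger_gap: 0.0536
gripper_force: 0.0
[-0.09  0.21  1.2  -0.    1.63  0.03] [0.64058499 0.05998095 0.38719244] [ 0.3 -0.6 -0.3]
foot [332.1 238.1] [248. 472.]
locked [352.2 221. ] [329. 404.]
straight [348.7 218. ] [315. 392.]
1.2 [299.  32.]
1.33 [339.  23.]
1.38 [356.  20.]
knee top [([353.6, 161.8, 367.6, 171.9], 0.69)] [array([367.6, 167.8]), array([355.5, 166.6])]
die [([429.9, 135.3, 450.3, 158.7], 0.83), ([423.3, 241.4, 441.6, 257.3], 0.65), ([431.6, 186.3, 455.0, 209.3], 0.6), ([265.2, 138.2, 372.5, 220.7], 0.42)]
rot [ 0.064  0.066 -1.576] n>= 9.0 slide before [-391.2  -66.8  176.3] slide after [  54.4 -391.1  180.8]
rot [ 0.066 -0.064  1.564] n>= 9.0 slide before [-391.2  -66.8  176.3] slide after [-54.4 391.1 180.8]
```

View pics/s3.png

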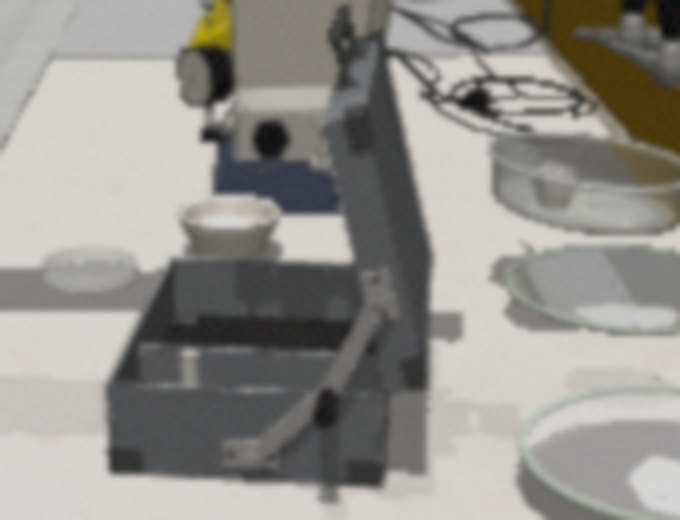

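The lid stands by itself: the knee at (326,406) matches the locked prediction (329,404). Next I go above the die.

```bash
python3 -m creep '[{"slide":[-20,0,0],"angular":[0,0,0],"grip":0},{"slide":[-46,-6,0],"angular":[0,0,0],"grip":0},{"slide":[-46,-6,0],"angular":[0,0,0],"grip":0},{"slide":[-46,-10,0],"angular":[0,0,0],"grip":0},{"slide":[-46,-10,0],"angular":[0.007,0.007,-0.175],"grip":0},{"slide":[0,0,0],"angular":[0.007,0.007,-0.175],"grip":0},{"slide":[0,0,0],"angular":[0.007,0.007,-0.175],"grip":0},{"slide":[0,0,0],"angular":[0.007,0.007,-0.175],"grip":0},{"slide":[0,0,0],"angular":[0.007,0.007,-0.175],"grip":0},{"slide":[0,0,0],"angular":[0.007,0.007,-0.175],"grip":0},{"slide":[0,0,0],"angular":[0.007,0.007,-0.175],"grip":0},{"slide":[0,0,0],"angular":[0.007,0.007,-0.175],"grip":0},{"slide":[0,0,0],"angular":[0.007,0.007,-0.175],"grip":0},{"slide":[0,0,0],"angular":[0,0,0],"grip":0}]'
python3 - <<'E'
from h import *
s=ctrl.state();print(s["joint_pos"].round(2),s["tool_pos"], s["clock"])
print("side",atz("side",316.3,281.4,.043))
plan(np.array([.539,-.322,.15]),[0,0,-1],Y)
E
```

```text
clock: 9.9
tool_pos: [0.5822, -0.1395, 0.3793]
tool_rot: [0.002, 0.061, 0.998, -0.001]
contact_force: [-0.4, -0.1, 0.3]
finger_gap: 0.0919
gripper_force: 0.0
[-0.44  0.17  1.27  0.    1.7  -1.89] [ 0.58221408 -0.13945308  0.37925981] 9.9
side [ 0.53990701 -0.33001168  0.043     ]
rot [-0.001  0.004 -0.004] n>= 1.0 slide before [  21.6 -186.2  229.4] slide after [  21.4 -186.4  229.3]
rot [6.000e-03 2.000e-03 3.138e+00] n>= 18.0 slide before [  21.6 -186.2  229.4] slide after [-21.4 186.4 229.3]
```

```bash
python3 -m creep '[{"slide":[5,-46,55],"angular":[0,0,0],"grip":0},{"slide":[5,-48,58],"angular":[0,0,0],"grip":0},{"slide":[5,-48,58],"angular":[0,0,0],"grip":0},{"slide":[6,-48,58],"angular":[0,0,0],"grip":0},{"slide":[0,0,0],"angular":[0,0,0],"grip":0},{"slide":[0,0,0],"angular":[0,0,0],"grip":0}]'
python3 - <<'E'
from h import *
s=ctrl.state();print(s["joint_pos"].round(2),s["tool_pos"])
P=ctrl.camera_params("wrist");im=ctrl.grab_frame("wrist");cv2.imwrite("pics/w3.png",im[:,:,::-1])
print(proj("wrist",[.539,-.326,.043],P))
for d in ctrl.masks_of("wrist","die_centre"):
    b=d["bbox"];print(d["score"],b, im[d["mask"]].mean(0).round())
    print(atz("wrist",(b[0]+b[2])/2,(b[1]+b[3])/2,.023,P))
E
```

```text
clock: 10.65
tool_pos: [0.5475, -0.2952, 0.1892]
tool_rot: [0.003, 0.061, 0.998, -0.001]
contact_force: [-0.1, 0.6, 0.6]
finger_gap: 0.0919
gripper_force: 0.0
[-0.69  0.29  1.49  0.    1.35 -2.14] [ 0.54752512 -0.2951625   0.18923503]
[288.64590337 187.43295736]
0.97 [274.1, 0.0, 331.5, 67.3] [165.  26.  25.]
[ 0.3924689  -0.29172707  0.023     ]
0.69 [273.7, 266.6, 319.4, 323.9] [137.  23.  22.]
[ 0.68323214 -0.33968058  0.023     ]
0.67 [265.4, 159.8, 315.7, 212.3] [125. 118. 114.]
[ 0.54228717 -0.32625151  0.023     ]
0.63 [498.5, 92.7, 634.1, 312.5] [41. 41. 42.]
[ 0.5995545  -0.01632042  0.023     ]
```

View pics/w3.png

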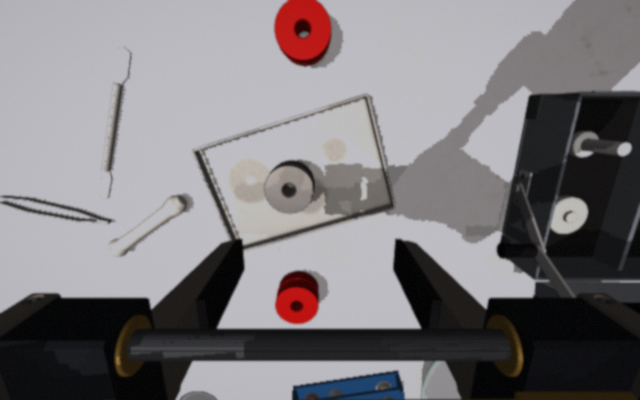

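The wrist view shows the grey die's bore at (289,188), within 1 px of the prediction, so the die is at (0.539, -0.326).

Run:
```python
from h import *
plan(np.array([.539,-.326,.010]),[0,0,-1],Y)
```

```text
rot [-0.003  0.009 -0.001] n>= 1.0 slide before [  7.4 -31.4 180.7] slide after [  5.8 -32.  180.7]
rot [0.014 0.005 3.14 ] n>= 18.0 slide before [  7.4 -31.4 180.7] slide after [ -5.8  32.  180.7]
```

```bash
python3 -m creep '[{"slide":[3,-16,0],"angular":[-0.003,0.009,-0.001],"grip":0},{"slide":[3,-16,10],"angular":[0,0,0],"grip":0},{"slide":[0,0,30],"angular":[0,0,0],"grip":0},{"slide":[0,0,30],"angular":[0,0,0],"grip":0},{"slide":[0,0,30],"angular":[0,0,0],"grip":0},{"slide":[0,0,30],"angular":[0,0,0],"grip":0},{"slide":[0,0,25],"angular":[0,0,0],"grip":0},{"slide":[0,0,20],"angular":[0,0,0],"grip":0},{"slide":[0,0,0],"angular":[0,0,0],"grip":0}]'
python3 - <<'E'
from h import *
s=ctrl.state();print(s["tool_pos"]); plan(np.array([.539,-.326,.010]),[0,0,-1],Y)
E
```

```text
clock: 11.88
tool_pos: [0.5356, -0.3251, 0.0112]
tool_rot: [-0.003, 0.059, 0.998, 0.002]
contact_force: [-0.6, -1.3, -0.3]
finger_gap: 0.0919
gripper_force: 0.0
[ 0.53558241 -0.32511376  0.01124942]
rot [ 0.004 -0.007 -0.001] n>= 1.0 slide before [-3.5 -0.5  1.2] slide after [-3.5 -0.5  1.2]
rot [-0.011 -0.006  3.141] n>= 18.0 slide before [-3.5 -0.5  1.2] slide after [3.5 0.5 1.2]
```

```bash
python3 -m creep '[{"slide":[-3.5,-0.5,1],"angular":[0.004,-0.007,0],"grip":0.2},{"slide":[0,0,0],"angular":[0,0,0],"grip":0.6},{"slide":[0,0,0],"angular":[0,0,0],"grip":0.6},{"slide":[0,0,0],"angular":[0,0,0],"grip":0.6},{"slide":[0,0,0],"angular":[0,0,0],"grip":0.6},{"slide":[0,0,0],"angular":[0,0,0],"grip":0.6},{"slide":[0,0,-15],"angular":[0,0,0],"grip":0.6},{"slide":[0,0,-30],"angular":[0,0,0],"grip":0.6},{"slide":[0,0,-40],"angular":[0,0,0],"grip":0.6},{"slide":[0,0,-40],"angular":[0,0,0],"grip":0.6},{"slide":[0,0,-40],"angular":[0,0,0],"grip":0.6},{"slide":[0,0,-10],"angular":[0,0,0],"grip":0.6},{"slide":[0,0,0],"angular":[0,0,0],"grip":0.6}]' 35
python3 - <<'E'
from h import *
s=ctrl.state();print(s["tool_pos"],s["contact_force"],s["finger_gap"]); p=Hg-.12*X+.0525*Y; p[2]=s["tool_pos"][2]; print(p);plan(p,[0,0,-1],Y)
E
```

```text
clock: 13.5
tool_pos: [0.5396, -0.3259, 0.1867]
tool_rot: [0.001, 0.059, 0.998, -0.001]
contact_force: [-0.0, -0.1, -4.6]
finger_gap: 0.0522
gripper_force: 35.0
[ 0.53956337 -0.32592178  0.18673595] [-0.0289325  -0.06598234 -4.62666587] 0.05219951782523173
[0.5670151  0.12076208 0.18673595]
rot [-0.002  0.003 -0.   ] n>= 1.0 slide before [ 25.4 446.8  -1. ] slide after [ 25.3 446.8   0. ]
rot [5.000e-03 3.000e-03 3.141e+00] n>= 18.0 slide before [ 25.4 446.8  -1. ] slide after [ -25.3 -446.8    0. ]
```

```bash
python3 -m creep '[{"slide":[0,20,0],"angular":[0,0,0],"grip":0.6},{"slide":[2,40,0],"angular":[0,0,0],"grip":0.6},{"slide":[2,45,0],"angular":[0,0,0],"grip":0.6},{"slide":[2,45,0],"angular":[0,0,0],"grip":0.6},{"slide":[2,45,0],"angular":[0,0,0],"grip":0.6},{"slide":[2,45,0],"angular":[0,0,0],"grip":0.6},{"slide":[2,45,0],"angular":[0,0,0],"grip":0.6},{"slide":[2,45,0],"angular":[0,0,0],"grip":0.6},{"slide":[3,45,0],"angular":[0,0,0],"grip":0.6},{"slide":[3,40,0],"angular":[0,0,0],"grip":0.6},{"slide":[5,32,0],"angular":[0,0,0],"grip":0.6},{"slide":[0,0,0],"angular":[0,0,0],"grip":0.6},{"slide":[0,0,0],"angular":[0,0,0],"grip":0.6}]'
python3 - <<'E'
from h import *
s=ctrl.state();p=Hg-.12*X+.0525*Y; p[2]=.030;plan(p,[0,0,-1],Y)
P=ctrl.camera_params("wrist");im=ctrl.grab_frame("wrist");cv2.imwrite("pics/w4.png",im[:,:,::-1])
for a,b in[(-.19,.13),(-.19,-.13),(-.19,.0565-.078)]: print(proj("wrist",Hg+a*X+b*Y,P).round(0))
E
```

```text
clock: 15.12
tool_pos: [0.5665, 0.121, 0.1847]
tool_rot: [0.0, 0.059, 0.998, -0.001]
contact_force: [0.4, 0.5, -3.7]
finger_gap: 0.0523
gripper_force: 35.0
rot [-0.003  0.001  0.001] n>= 1.0 slide before [ -0.5   0.3 154.7] slide after [ -0.6  -0.2 154.7]
rot [-1.000e-03 -5.000e-03 -3.141e+00] n>= 18.0 slide before [ -0.5   0.3 154.7] slide after [  0.6   0.2 154.7]
[405. 127.]
[116. 126.]
[236. 126.]
```

View pics/w4.png

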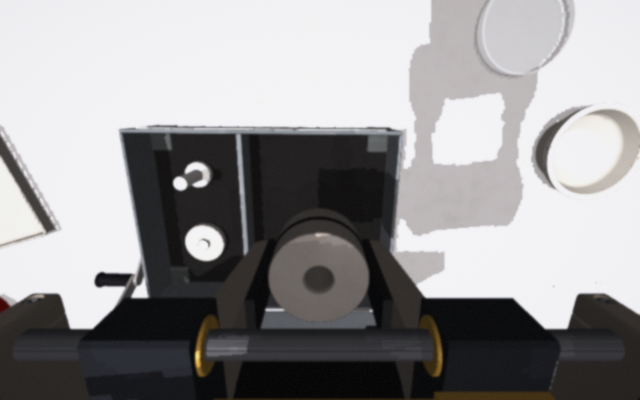

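The bay's front corners are at (403,130) and (122,130) and the partition at column 240, all as predicted. The die hangs between the fingers over the left bay.

```bash
python3 -m creep '[{"slide":[0,0,25],"angular":[0,0,0],"grip":0.6},{"slide":[0,0,30],"angular":[0,0,0],"grip":0.6},{"slide":[0,0,30],"angular":[0,0,0],"grip":0.6},{"slide":[0,0,30],"angular":[0,0,0],"grip":0.6},{"slide":[0,0,20],"angular":[0,0,0],"grip":0.6},{"slide":[0,0,12],"angular":[0,0,0],"grip":0.6},{"slide":[0,0,4],"angular":[0,0,0],"grip":0.6},{"slide":[0,0,0],"angular":[0,0,0],"grip":0.6},{"slide":[0,0,0],"angular":[0,0,0],"grip":0.6}]'
```

```text
clock: 16.3
tool_pos: [0.5691, 0.1204, 0.0363]
tool_rot: [0.003, 0.059, 0.998, -0.001]
contact_force: [0.4, 0.1, -4.6]
finger_gap: 0.0523
gripper_force: 35.0
```

```bash
python3 -m creep '[{"slide":[0,0,4],"angular":[0,0,0],"grip":0.6},{"slide":[0,0,3],"angular":[0,0,0],"grip":0.6},{"slide":[0,0,1],"angular":[0,0,0],"grip":0.6},{"slide":[0,0,0],"angular":[0,0,0],"grip":0.6},{"slide":[0,0,0],"angular":[0,0,0],"grip":0.6}]'
```

```text
clock: 16.92
tool_pos: [0.569, 0.1203, 0.031]
tool_rot: [0.002, 0.059, 0.998, -0.001]
contact_force: [-11.3, -0.8, 20.8]
finger_gap: 0.0526
gripper_force: 35.0
```

```bash
python3 -m creep '[{"slide":[0,0,-1],"angular":[0,0,0],"grip":0.6},{"slide":[0,0,0],"angular":[0,0,0],"grip":0.25},{"slide":[0,0,0],"angular":[0,0,0],"grip":0.25},{"slide":[0,0,0],"angular":[0,0,0],"grip":0.25},{"slide":[0,0,0],"angular":[0,0,0],"grip":0.25},{"slide":[0,0,-15],"angular":[0,0,0],"grip":0.25},{"slide":[0,0,-30],"angular":[0,0,0],"grip":0.25},{"slide":[0,0,-40],"angular":[0,0,0],"grip":0.25},{"slide":[0,0,-40],"angular":[0,0,0],"grip":0.25},{"slide":[0,0,-40],"angular":[0,0,0],"grip":0.25},{"slide":[0,0,0],"angular":[0,0,0],"grip":0.25},{"slide":[0,0,0],"angular":[0,0,0],"grip":0.25}]'
cat >> h.py <<'E'
foot=Hg-.089*X-.157*Y; foot[2]=.02
al=np.deg2rad(45)
kz=np.sin(al)*Y-np.cos(al)*Z
def knee(ang,d): # ang about foot from vertical, + to back
    return foot+.075*(np.sin(ang)*X+np.cos(ang)*Z)+kz*d
E
python3 - <<'E'
from h import *
s=ctrl.state();print(s["joint_pos"].round(2))
P=ctrl.camera_params("wrist");im=ctrl.grab_frame("wrist");cv2.imwrite("pics/w5.png",im[:,:,::-1])
for d in ctrl.masks_of("wrist","die_centre"):
    b=d["bbox"];print(round(d["score"],2),b,im[d["mask"]].mean(0).round(),atz("wrist",(b[0]+b[2])/2,(b[1]+b[3])/2,.04,P).round(3))
print("bay",Hg-.095*X+.0525*Y)
plan(knee(np.pi/4,-.1),kz,X)
E
```

```text
clock: 18.42
tool_pos: [0.5674, 0.1208, 0.1931]
tool_rot: [0.001, 0.059, 0.998, -0.001]
contact_force: [0.3, -0.2, -1.0]
finger_gap: 0.0692
gripper_force: 0.0
[ 0.    0.19  1.61 -0.    1.34 -1.45]
0.83 [294.2, 164.8, 347.4, 221.7] [123. 116. 113.] [0.571 0.123 0.04 ]
0.48 [1.1, 286.1, 15.0, 312.4] [75. 24. 23.] [ 0.658 -0.272  0.04 ]
bay [0.59184126 0.11781892 0.07      ]
rot [-0.615  0.616  1.482] n>= 10.0 slide before [ -84.4 -280.    48.7] slide after [-232.    84.4 -164.2]
rot [-0.616 -0.615 -1.482] n>= 10.0 slide before [ -84.4 -280.    48.7] slide after [ 232.   -84.4 -164.2]
```

The die stands in the bay at (0.571, 0.123), released. Next is the knee grip.

```bash
python3 -m creep '[{"slide":[0,-30,-10],"angular":[0,0,0],"grip":0.25},{"slide":[0,-45,-10],"angular":[0,0,0],"grip":0.25},{"slide":[0,-45,-10],"angular":[0,0,0],"grip":0.25},{"slide":[0,-45,-5],"angular":[0,0,0],"grip":0.25},{"slide":[0,-45,0],"angular":[0,0,0],"grip":0.4},{"slide":[0,-45,0],"angular":[0,0,0],"grip":0.5},{"slide":[0,-40,0],"angular":[0,0,0],"grip":0.6},{"slide":[0,-15,0],"angular":[0,0,0],"grip":0.6},{"slide":[0,0,0],"angular":[-0.056,0.056,0.135],"grip":0.6},{"slide":[0,0,0],"angular":[-0.056,0.056,0.135],"grip":0.6},{"slide":[0,0,0],"angular":[-0.056,0.056,0.135],"grip":0.6},{"slide":[0,0,0],"angular":[-0.056,0.056,0.135],"grip":0.6},{"slide":[0,0,0],"angular":[-0.056,0.056,0.135],"grip":0.6},{"slide":[0,0,0],"angular":[-0.056,0.056,0.135],"grip":0.6},{"slide":[0,0,0],"angular":[-0.056,0.056,0.135],"grip":0.6},{"slide":[0,0,0],"angular":[-0.056,0.056,0.135],"grip":0.6},{"slide":[0,0,0],"angular":[-0.056,0.056,0.135],"grip":0.6},{"slide":[0,0,0],"angular":[-0.056,0.056,0.135],"grip":0.6},{"slide":[0,0,0],"angular":[-0.056,0.056,0.135],"grip":0.6},{"slide":[0,0,0],"angular":[0,0,0],"grip":0.6}]'
python3 - <<'E'
from h import *
s=ctrl.state();print(s["joint_pos"].round(2))
plan(knee(np.pi/4,-.07),kz,X)
E
```

```text
clock: 21.02
tool_pos: [0.5302, -0.1865, 0.2275]
tool_rot: [-0.254, 0.691, 0.612, 0.287]
contact_force: [-1.1, -0.7, 0.0]
finger_gap: 0.0367
gripper_force: 0.0
[-0.87  0.42  1.45  0.57  1.83 -0.76]
rot [ 0.002 -0.002 -0.002] n>= 1.0 slide before [-38.6  84.3 109.9] slide after [-38.6  84.4 109.9]
rot [-3.00e-03 -3.00e-03  3.14e+00] n>= 18.0 slide before [-38.6  84.3 109.9] slide after [ 38.6 -84.4 109.9]
```

```bash
python3 -m creep '[{"slide":[-10,21,0],"angular":[0,0,0],"grip":0.6},{"slide":[-10,21,20],"angular":[0,0,0],"grip":0.6},{"slide":[-10,21,25],"angular":[0,0,0],"grip":0.6},{"slide":[-9,21,25],"angular":[0,0,0],"grip":0.6},{"slide":[0,0,20],"angular":[0,0,0],"grip":0.6},{"slide":[0,0,20],"angular":[0,0,0],"grip":0.6},{"slide":[0,0,0],"angular":[0,0,0],"grip":0.6},{"slide":[0,0,0],"angular":[0,0,0],"grip":0.6}]'
python3 - <<'E'
from h import *
s=ctrl.state();print(s["joint_pos"].round(2),s["tool_pos"])
plan(knee(np.pi/4,0.012),kz,X)
P=ctrl.camera_params("wrist");im=ctrl.grab_frame("wrist");cv2.imwrite("pics/w6.png",im[:,:,::-1])
k=knee(np.pi/4,0)
for a in (-.017,0,.017): print(proj("wrist",k+a*Y,P).round(1))
print([(d["bbox"],round(d["score"],2)) for d in ctrl.look_for("wrist","knee_grip")])
E
```

```text
clock: 22.02
tool_pos: [0.6208, -0.1478, 0.1247]
tool_rot: [-0.252, 0.691, 0.613, 0.287]
contact_force: [0.1, -0.5, 0.0]
finger_gap: 0.0366
gripper_force: 0.0
[-0.73  0.65  1.33  0.62  1.66 -0.72] [ 0.62076928 -0.14779113  0.12465265]
rot [0.005 0.001 0.   ] n>= 1.0 slide before [-0.5 -1.4 84.5] slide after [-0.5 -1.  84.5]
rot [-1.000e-03  7.000e-03 -3.141e+00] n>= 18.0 slide before [-0.5 -1.4 84.5] slide after [ 0.5  1.  84.5]
[314.9 234.7]
[315.  215.9]
[315.  198.2]
[([260.2, 140.2, 371.2, 239.9], 0.69)]
```

View pics/w6.png

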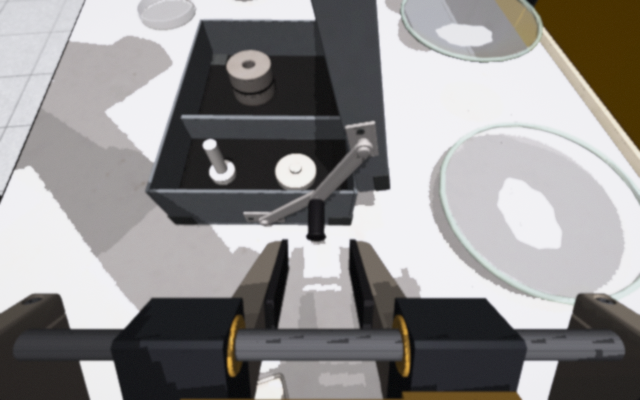

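The knee grip is at column 316, rows 202 to 238, within 3 px of the prediction. I'll advance and grip.

```bash
python3 -m creep '[{"slide":[-1,-1,20],"angular":[0.005,0,0],"grip":0.6},{"slide":[-1,0,22],"angular":[0,0,0],"grip":0.6},{"slide":[0,0,20],"angular":[0,0,0],"grip":0.6},{"slide":[0,0,14],"angular":[0,0,0],"grip":0.6},{"slide":[0,0,6],"angular":[0,0,0],"grip":0.6},{"slide":[0,0,0],"angular":[0,0,0],"grip":0.6},{"slide":[0,0,0],"angular":[0,0,0],"grip":0.6}]'
python3 - <<'E'
from h import *
plan(knee(np.pi/4,0.012),kz,X)
E
```

```text
clock: 23.0
tool_pos: [0.6268, -0.0917, 0.0649]
tool_rot: [-0.254, 0.691, 0.614, 0.286]
contact_force: [-0.6, -0.3, 0.1]
finger_gap: 0.0365
gripper_force: 0.0
rot [-0.     0.001 -0.   ] n>= 1.0 slide before [ 1.9 -0.3  2.3] slide after [ 1.9 -0.3  2.3]
rot [1.000e-03 0.000e+00 3.141e+00] n>= 18.0 slide before [ 1.9 -0.3  2.3] slide after [-1.9  0.3  2.3]
```

```bash
python3 -m creep '[{"slide":[0,0,2],"angular":[0,0,0],"grip":0.75},{"slide":[0,0,0],"angular":[0,0,0],"grip":0.95},{"slide":[0,0,0],"angular":[0,0,0],"grip":0.95},{"slide":[0,0,0],"angular":[0,0,0],"grip":0.95},{"slide":[0,0,0],"angular":[0,0,0],"grip":0.95},{"slide":[0,0,0],"angular":[0,0,0],"grip":0.95}]' 20
python3 - <<'E'
from h import *
r=toolR(); N=20
a=np.linspace(np.pi/4,-.806,N+1)
for i in range(N): print(i,(r.inv().apply(knee(a[i+1],0)-knee(a[i],0))*1000).round(1))
E
```

```text
clock: 23.75
tool_pos: [0.6261, -0.0897, 0.0629]
tool_rot: [-0.255, 0.691, 0.614, 0.285]
contact_force: [-5.3, -1.2, 2.2]
finger_gap: 0.0134
gripper_force: 20.0
0 [ 2.9 -4.4 -2.9]
1 [ 2.6 -4.7 -2.6]
2 [ 2.3 -5.  -2.3]
3 [ 2.  -5.2 -2. ]
4 [ 1.7 -5.4 -1.7]
5 [ 1.4 -5.6 -1.4]
6 [ 1.1 -5.8 -1.1]
7 [ 0.8 -5.9 -0.8]
8 [ 0.5 -5.9 -0.4]
9 [ 0.1 -6.  -0.1]
10 [-0.2 -6.   0.2]
11 [-0.6 -5.9  0.6]
12 [-0.9 -5.8  0.9]
13 [-1.2 -5.7  1.2]
14 [-1.5 -5.6  1.5]
15 [-1.8 -5.4  1.8]
16 [-2.1 -5.1  2.1]
17 [-2.4 -4.9  2.4]
18 [-2.7 -4.6  2.7]
19 [-2.9 -4.3  2.9]
```

```bash
python3 -m creep '[{"slide":[2.9,-4.4,-2.9],"angular":[0,0,0],"grip":0.95},{"slide":[2.6,-4.7,-2.6],"angular":[0,0,0],"grip":0.95},{"slide":[2.3,-5,-2.3],"angular":[0,0,0],"grip":0.95},{"slide":[2,-5.2,-2],"angular":[0,0,0],"grip":0.95},{"slide":[1.7,-5.4,-1.7],"angular":[0,0,0],"grip":0.95},{"slide":[0,0,0],"angular":[0,0,0],"grip":0.95}]'
python3 - <<'E'
from h import *
k=toolR().apply
s=ctrl.state();q=s["tool_pos"]-foot-kz*.012;print("knee rel",(q@X).round(4),(q@Y).round(4),q[2].round(4),np.hypot(q@X,q[2]))
E
```

```text
clock: 24.5
tool_pos: [0.603, -0.0869, 0.081]
tool_rot: [-0.254, 0.69, 0.614, 0.287]
contact_force: [5.4, 0.3, 4.8]
finger_gap: 0.0137
gripper_force: 20.0
knee rel 0.0292 -0.0009 0.0695 0.07541822081915346
```

```bash
python3 -m creep '[{"slide":[1.4,-5.6,-1.4],"angular":[0,0,0],"grip":0.95},{"slide":[1.1,-5.8,-1.1],"angular":[0,0,0],"grip":0.95},{"slide":[0.8,-5.9,-0.8],"angular":[0,0,0],"grip":0.95},{"slide":[0.5,-5.9,-0.4],"angular":[0,0,0],"grip":0.95},{"slide":[0.1,-6,-0.1],"angular":[0,0,0],"grip":0.95},{"slide":[-0.2,-6,0.2],"angular":[0,0,0],"grip":0.95},{"slide":[-0.6,-5.9,0.6],"angular":[0,0,0],"grip":0.95},{"slide":[0,0,0],"angular":[0,0,0],"grip":0.95}]'
python3 - <<'E'
from h import *
s=ctrl.state();q=s["tool_pos"]-foot-kz*.012;print("knee rel",(q@X).round(4),(q@Y).round(4),q[2].round(4),np.hypot(q@X,q[2]),s["joint_pos"].round(2))
E
```

```text
clock: 25.5
tool_pos: [0.5598, -0.0814, 0.0831]
tool_rot: [-0.256, 0.691, 0.613, 0.285]
contact_force: [-0.9, 1.4, 3.1]
finger_gap: 0.0133
gripper_force: 20.0
knee rel -0.0143 -0.0006 0.0716 0.0729847470021755 [-0.72  0.53  1.61  0.62  1.53 -0.8 ]
```

```bash
python3 -m creep '[{"slide":[-0.4,-2.9,0.4],"angular":[0,0,0],"grip":0.95},{"slide":[-0.5,-2.9,0.5],"angular":[0,0,0],"grip":0.95},{"slide":[-0.6,-2.9,0.6],"angular":[0,0,0],"grip":0.95},{"slide":[-0.6,-2.8,0.6],"angular":[0,0,0],"grip":0.95},{"slide":[-0.7,-2.8,0.7],"angular":[0,0,0],"grip":0.95},{"slide":[-0.8,-2.8,0.8],"angular":[0,0,0],"grip":0.95},{"slide":[-0.9,-2.7,0.9],"angular":[0,0,0],"grip":0.95},{"slide":[-0.9,-2.7,0.9],"angular":[0,0,0],"grip":0.95},{"slide":[-1,-2.6,1],"angular":[0,0,0],"grip":0.95},{"slide":[-1.1,-2.5,1.1],"angular":[0,0,0],"grip":0.95},{"slide":[0,0,0],"angular":[0,0,0],"grip":0.95},{"slide":[0,0,0],"angular":[0,0,0],"grip":0.95}]'
python3 - <<'E'
from h import *
s=ctrl.state();q=s["tool_pos"]-foot-kz*.012;print("knee rel",(q@X).round(4),(q@Y).round(4),q[2].round(4),np.hypot(q@X,q[2]),s["joint_pos"].round(2))
E
```

```text
clock: 27.0
tool_pos: [0.5333, -0.0785, 0.0727]
tool_rot: [-0.255, 0.691, 0.614, 0.285]
contact_force: [-2.1, 2.8, -0.0]
finger_gap: 0.0133
gripper_force: 19.9
knee rel -0.041 -0.0008 0.0612 0.07366645087199686 [-0.75  0.49  1.69  0.61  1.51 -0.84]
```

```bash
python3 -m creep '[{"slide":[-0.7,-1.7,0.7],"angular":[0,0,0],"grip":0.95},{"slide":[-0.7,-1.7,0.7],"angular":[0,0,0],"grip":0.95},{"slide":[-0.8,-1.7,0.8],"angular":[0,0,0],"grip":0.95},{"slide":[-0.8,-1.6,0.8],"angular":[0,0,0],"grip":0.95},{"slide":[-0.8,-1.6,0.8],"angular":[0,0,0],"grip":0.95},{"slide":[-0.8,-1.5,0.8],"angular":[0,0,0],"grip":0.95},{"slide":[-0.9,-1.5,0.9],"angular":[0,0,0],"grip":0.95},{"slide":[-0.9,-1.4,0.9],"angular":[0,0,0],"grip":0.95},{"slide":[0,0,0],"angular":[0,0,0],"grip":0.95},{"slide":[0,0,0],"angular":[0,0,0],"grip":0.95}]'
python3 - <<'E'
from h import *
s=ctrl.state();q=s["tool_pos"]-foot-kz*.012;print("knee rel",(q@X).round(4),(q@Y).round(4),q[2].round(4),np.hypot(q@X,q[2]),s["contact_force"])
im=ctrl.grab_frame("side");cv2.imwrite("pics/s7.png",cv2.resize(im[150:270,230:430,::-1],None,fx=4,fy=4,interpolation=cv2.INTER_CUBIC))
print([proj("side",handle(0,a,0)[0]).round(1) for a in (0,.05,.1,.2)])
E
```

```text
clock: 28.25
tool_pos: [0.5202, -0.0769, 0.0632]
tool_rot: [-0.255, 0.691, 0.614, 0.285]
contact_force: [-4.7, 1.9, -2.9]
finger_gap: 0.0133
gripper_force: 19.9
knee rel -0.0542 -0.0008 0.0517 0.07489043143254143 [-4.74413176  1.94927693 -2.89847944]
[array([293.4, 193.8]), array([293.6, 190.3]), array([293.9, 186.9]), array([295.1, 180. ])]
```

View pics/s7.png

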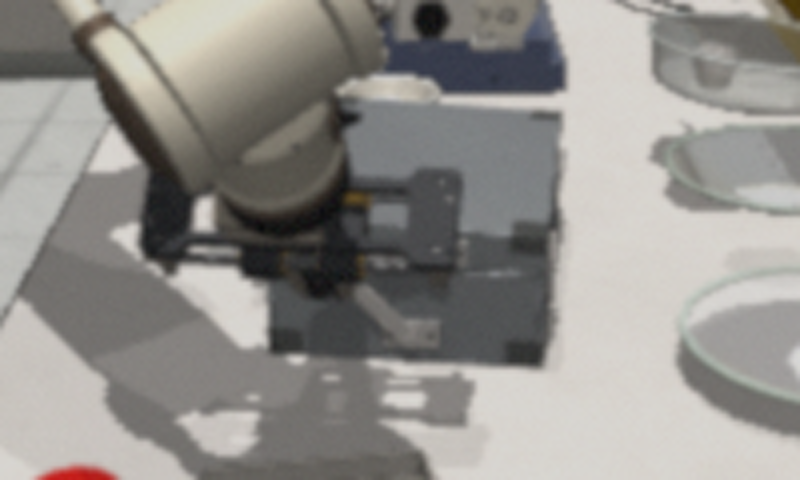

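The lid looks shut (or nearly) in the side view. I'll press the knee slightly further, release, withdraw, and check that it stays shut.

```bash
python3 -m creep '[{"slide":[-0.8,-1.4,0.8],"angular":[0,0,0],"grip":0.95},{"slide":[-0.4,-0.7,0.4],"angular":[0,0,0],"grip":0.95},{"slide":[0,0,0],"angular":[0,0,0],"grip":0.95},{"slide":[0,0,0],"angular":[0,0,0],"grip":0.95}]'
python3 -m creep '[{"slide":[0,0,0],"angular":[0,0,0],"grip":0.7},{"slide":[0,0,0],"angular":[0,0,0],"grip":0.6},{"slide":[0,0,0],"angular":[0,0,0],"grip":0.6},{"slide":[0,0,-15],"angular":[0,0,0],"grip":0.6},{"slide":[0,0,-30],"angular":[0,0,0],"grip":0.6},{"slide":[0,0,-30],"angular":[0,0,0],"grip":0.6},{"slide":[0,0,-35],"angular":[0,0,0],"grip":0.6},{"slide":[-10,0,-35],"angular":[0,0,0],"grip":0.6},{"slide":[-20,0,-30],"angular":[0,0,0],"grip":0.6},{"slide":[0,0,0],"angular":[0,0,0],"grip":0.6}]'
python3 - <<'E'
from h import *
im=ctrl.grab_frame("side"); im0=cv2.imread("pics/side0.png")[:,:,::-1]
a=np.hstack([i[150:270,230:390] for i in (im0,im)])
cv2.imwrite("pics/s8.png",cv2.resize(a[:,:,::-1],None,fx=2.5,fy=2.5,interpolation=cv2.INTER_CUBIC))
for c in("side","top"):
    if c=="top": im=ctrl.grab_frame(c)
    for t in("lid","lid_handle","knee_grip"): print(c,t,[(np.round(d["bbox"]).tolist(),round(d["score"],2)) for d in ctrl.look_for(c,t)][:2])
E
```

```text
clock: 28.8
tool_pos: [0.5193, -0.0768, 0.0624]
tool_rot: [-0.255, 0.691, 0.614, 0.286]
contact_force: [-1.4, 4.0, -2.4]
finger_gap: 0.0135
gripper_force: 19.9
clock: 30.05
tool_pos: [0.5024, -0.2242, 0.1661]
tool_rot: [-0.253, 0.692, 0.613, 0.286]
contact_force: [-0.2, 0.0, -0.7]
finger_gap: 0.0361
gripper_force: 0.0
side lid [([288.0, 176.0, 372.0, 221.0], 0.62)]
side lid_handle [([298.0, 173.0, 367.0, 217.0], 0.6), ([292.0, 178.0, 372.0, 241.0], 0.43)]
side knee_grip [([308.0, 212.0, 340.0, 236.0], 0.51)]
top lid [([250.0, 142.0, 354.0, 233.0], 0.69)]
top lid_handle [([251.0, 140.0, 355.0, 232.0], 0.67)]
top knee_grip [([351.0, 177.0, 365.0, 210.0], 0.41)]
```

View pics/s8.png

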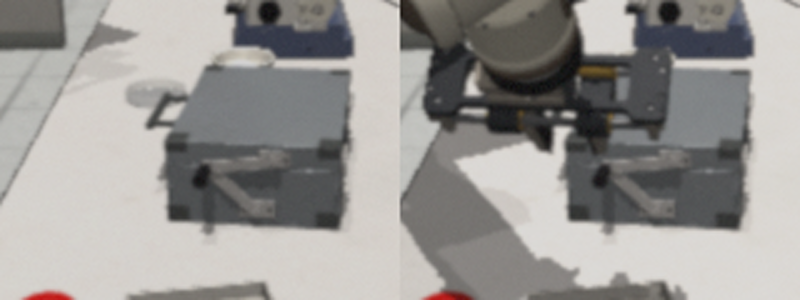

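After releasing, the knee is at (602,175) against (202,175) in the starting half. The lid edges match too, so the chest is shut and the robot is clear.

```bash
python3 -c "
from station import ctrl
print(ctrl.job_done())"
```

```text
the job is handed in; nothing more can be done
None
```

I handed the job in with the die body in the chest's left bay, the brace folded and the lid shut; it matched the starting picture and the robot was clear, but the hand-in returned no verdict.

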